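# Gauge timber test bars and crib the good ones for conditioning

## Robot

A 6-joint arm with a two-finger parallel gripper is mounted at the origin on a cart in front of the work surface, level with it; the furniture and walls round the work are solid. World frame = base frame: x ahead of the robot, y to its left, z up, the work surface at z = 0. Lengths are in m, angles in rad, forces in N, time in s.
With the tool pointing down it reaches from about 0.25 to 0.775 m from the base axis. Payload 4 kg.
Tool frame: the origin (TCP) lies midway between the tips of the shut fingers; the grasp point (between the pads) lies 19 mm behind it (ctrl.pinch_z is the distance from the TCP to the grasp point, in m); z points along the fingers, y is the line along which they close (so a half turn about z gives the same grasp; the last joint's range is limited). The gripper opens to 94 mm and grips with 3 to 60 N. Pads are 16 mm wide; open, the fingers measure 119 mm over their backs; the gripper's body (75 mm by 177 mm) begins 78 mm behind the grasp point.
Start: joints at [-1.347, 0.087, 1.371, -0, 1.684, -0.103], TCP at [0.177, -0.521, 0.206] pointing down, gripper open.
Joint ranges: [-3.1, 3.1], [-0.76, 2.03], [0.27, 2.55], [-1.08, 4.22], [0.17, 2.65], [-2.57, 2.57]. Speed limits (rad/s): [2.79, 2.79, 3.14, 3.14, 3.14, 3.14].

## Interface

Orientations are given as a unit quaternion [w, x, y, z].
In Python, from cell import monitor, imaging, ctrl gives the robot as it stands. The module is installed in compiled form; this text tells all that it offers.
- The arm moves only by the tool step_arm, never from a script. Its argument "series" is a list of rows, each an object with "offset": the shift along the world's x, y, z in m, a list of three; "twist": the turn about the world's z in degrees. A call has 1 to 20 rows; each row shifts and turns the commanded pose from where the row before left it; what a row does not reach is not made up. A row lasts 1/8 s, in which the tool goes at most 62.5 mm and 10.7 degrees, less where a joint would pass 70% of its speed; a pose out of reach is approached as far as the arm can. A call with a gripper value outside its range is refused whole. "claw" is the finger opening in m, from 0 to 0.094, set as the call begins (left out, the last holds). The fingers move at their own pace and stop on an object; the grip force is fixed at half the most. Time passes only in rows, so rows that do not move let the fingers close. It gives the time, the measured TCP pose, the force, the opening and the grip force at its end, in the units of the state.
- monitor.read_state(): the state, without advancing time (a new reading comes with each control period).
- imaging.grab_frame(name): name is "side" or "top"; returns a dict with "frame" (420x560x3 uint8, blue, green, red), "fx", "fy", "cx", "cy" (pixels), "R" (3x3) and "t" (3): a world point X has camera coordinates R X + t. Camera axes: x right, y down, z forward; pixel columns grow to the right and rows downward; lengths in m; the calibration is good to about 2 mm. A picture is of the moment at which its call begins. There is no depth.
- ctrl.finish_job(): hands the job in; it is judged then, once.
The state is a dict: "time_s": time; "joint_positions": joint angles; "qvel": joint speeds; "effort": joint torques, N m; "tool_pos": TCP position; "tool_rot": TCP orientation; "ft_force": force on the tool from outside, world axes, zero at the start; "ft_torque": the same for the moment, N m; "gripper_width": opening from 0.0 (shut) to 1.0 (fully open); "grasp_force": force on a finger pad.
Only numpy, scipy, OpenCV 4.12 (cv2) and the standard library are available. Lean on these libraries where they do the work, as an engineer would, in place of code of your own. Each camera call takes 0.05 s, during which the arm holds its last target. There are 200 camera calls.

## Task

Take the dark timber bars of the row one after another from left to right and lower each, level and lengthwise over both pairs of jaws, into the stepped steel gauge until it goes no further: a good bar enters the upper gap and stops on the step, a bar that stays on top of the jaws or goes right down to the gauge's base is a reject. Stack the good bars on the grey rails of the square metal stand in alternating crosswise layers, two bars to a layer, the first layer crosswise to the rails, with the two bars of a layer as far apart as the two rails and each bar centred on what carries it (an odd last bar takes either side of its layer), and lay the rejects in the white tray. Leave the beaker, the petri dish and the timer where they are.

Things in the scene. Friction and masses are not known exactly. Their poses are not given: they have to be found in the camera images.
- bar_1_mid (a point): timber test bar, dark wood, 110 mm long (its x), 20 mm thick (z, up), 20 to 32 mm wide (y), 55 to 95 g; the point is its centre, half-way up. Starts flat on the bench in a row across it, its length pointing away from the robot (within 0.15 rad); number 1 of 6 places counted from the left (+y); absent in some starts
- bar_2_mid (a point): timber test bar, dark wood, 110 mm long (its x), 20 mm thick (z, up), 20 to 32 mm wide (y), 55 to 95 g; the point is its centre, half-way up. Starts flat on the bench in a row across it, its length pointing away from the robot (within 0.15 rad); number 2 of 6 places counted from the left (+y); absent in some starts
- bar_3_mid (a point): timber test bar, dark wood, 110 mm long (its x), 20 mm thick (z, up), 20 to 32 mm wide (y), 55 to 95 g; the point is its centre, half-way up. Starts flat on the bench in a row across it, its length pointing away from the robot (within 0.15 rad); number 3 of 6 places counted from the left (+y); absent in some starts
- bar_4_mid (a point): timber test bar, dark wood, 110 mm long (its x), 20 mm thick (z, up), 20 to 32 mm wide (y), 55 to 95 g; the point is its centre, half-way up. Starts flat on the bench in a row across it, its length pointing away from the robot (within 0.15 rad); number 4 of 6 places counted from the left (+y); absent in some starts
- bar_5_mid (a point): timber test bar, dark wood, 110 mm long (its x), 20 mm thick (z, up), 20 to 32 mm wide (y), 55 to 95 g; the point is its centre, half-way up. Starts flat on the bench in a row across it, its length pointing away from the robot (within 0.15 rad); number 5 of 6 places counted from the left (+y); absent in some starts
- bar_6_mid (a point): timber test bar, dark wood, 110 mm long (its x), 20 mm thick (z, up), 20 to 32 mm wide (y), 55 to 95 g; the point is its centre, half-way up. Starts flat on the bench in a row across it, its length pointing away from the robot (within 0.15 rad); number 6 of 6 places counted from the left (+y); absent in some starts
- gauge: stepped steel limit gauge fixed to the bench; base plate 130 x 86 x 12 mm; origin at the centre of its underside, z up, x along the bar to be tested. Two pairs of upright jaws, each 20 mm long in x, centred at x = -39 and +39 mm, with 58 mm free between the pairs for the fingers; jaw tops (45 degree lead-ins from 58 mm up) 61 mm above the bench
- gauge_step (a point): the step in the gauge's gap: midpoint between the jaws, 38 mm above the gauge's underside, axes as the gauge. The gap is 28.5 mm wide (go) above it up to 58 mm, 23.5 mm wide (no-go) below it down to the base plate at 12 mm. A bar's underside ends at about 59 (too wide), 38 (good) or 12 mm (too narrow); bars differ by about 2.5 mm or more from either gap
- stand: conditioning stand fixed to the bench: aluminium base 134 x 134 x 10 mm, two grey rails 116 mm long, 16 wide, 16 high along its x axis at y = -36 and +36 mm, tops 26 mm above the bench; origin at the centre of its underside, z up. First-layer bars lie along its y at x = -36 and +36 mm, second-layer bars along its x at y = -36 and +36 mm
- tray: white plastic reject tray, loose (0.4 kg), open on top, 150 x 150 mm outside, 28 mm high, walls and floor 4 mm; origin at the centre of its underside, z up. It may be knocked aside
- beaker: small clear glass beaker, 54 x 58 x 68 mm, a bystander; origin at the centre of its underside
- petri_dish: flat lidded petri dish, 93 mm across, 16 mm high, a bystander; origin at the centre of its underside
- timer: white bench timer, 64 x 66 x 16 mm, a bystander; origin at the centre of its underside
Things that resemble listed ones, but are neither listed nor needed, are in the scene too. Leave any green look-alike of the gauge alone. What is shaped like the part that bears bar_4_mid but red is not meant.

How it is judged:
On the way, in this order (a step that is already met when the one before it is completed fails the run):
1. bar 1, if present, is offered level to the gauge and goes down as far as it will go (after the bars to its left) (x of bar_1_mid in the frame of gauge between -0.02 and 0.02 m and y of bar_1_mid in the frame of gauge between -0.008 and 0.008 m and angle between the x axis of bar_1_mid and the x axis of gauge, either way round below 0.1 rad and z of bar_1_mid in the frame of gauge between 0.04 and 0.0515 m), for 0.1 s.
2. bar 2, if present, is offered level to the gauge and goes down as far as it will go (after the bars to its left) (x of bar_2_mid in the frame of gauge between -0.02 and 0.02 m and y of bar_2_mid in the frame of gauge between -0.008 and 0.008 m and angle between the x axis of bar_2_mid and the x axis of gauge, either way round below 0.1 rad and z of bar_2_mid in the frame of gauge between 0.06 and 0.0725 m), for 0.1 s.
3. bar 3, if present, is offered level to the gauge and goes down as far as it will go (after the bars to its left) (x of bar_3_mid in the frame of gauge between -0.02 and 0.02 m and y of bar_3_mid in the frame of gauge between -0.008 and 0.008 m and angle between the x axis of bar_3_mid and the x axis of gauge, either way round below 0.1 rad and z of bar_3_mid in the frame of gauge between 0.04 and 0.0515 m), for 0.1 s.
4. bar 4, if present, is offered level to the gauge and goes down as far as it will go (after the bars to its left) (x of bar_4_mid in the frame of gauge between -0.02 and 0.02 m and y of bar_4_mid in the frame of gauge between -0.008 and 0.008 m and angle between the x axis of bar_4_mid and the x axis of gauge, either way round below 0.1 rad and z of bar_4_mid in the frame of gauge between 0.04 and 0.0515 m), for 0.1 s.
5. bar 5, if present, is offered level to the gauge and goes down as far as it will go (after the bars to its left) (x of bar_5_mid in the frame of gauge between -0.02 and 0.02 m and y of bar_5_mid in the frame of gauge between -0.008 and 0.008 m and angle between the x axis of bar_5_mid and the x axis of gauge, either way round below 0.1 rad and z of bar_5_mid in the frame of gauge between 0.04 and 0.0515 m), for 0.1 s.
6. bar 6, if present, is offered level to the gauge and goes down as far as it will go (after the bars to its left) (x of bar_6_mid in the frame of gauge between -0.02 and 0.02 m and y of bar_6_mid in the frame of gauge between -0.008 and 0.008 m and angle between the x axis of bar_6_mid and the x axis of gauge, either way round below 0.1 rad and z of bar_6_mid in the frame of gauge between 0.015 and 0.034 m), for 0.1 s.
At the end, for the whole second after the job is handed in: Good bars lie flat in the stack, first layer along the stand's y at x = +-36 mm, second along its x at y = +-36 mm (within 12 mm across, 20 mm along, 10 degrees); rejects lie in the tray, centres below 45 mm above its underside; the tray stands flat on the bench (((x of bar_1_mid in the frame of stand between -0.048 and -0.024 m and y of bar_1_mid in the frame of stand between -0.02 and 0.02 m and z of bar_1_mid in the frame of stand between 0.03 and 0.042 m and angle between the x axis of bar_1_mid and the y axis of stand, either way round below 0.175 rad and angle between bar_1_mid's own z axis and vertical below 0.1 rad) or (x of bar_1_mid in the frame of stand between 0.024 and 0.048 m and y of bar_1_mid in the frame of stand between -0.02 and 0.02 m and z of bar_1_mid in the frame of stand between 0.03 and 0.042 m and angle between the x axis of bar_1_mid and the y axis of stand, either way round below 0.175 rad and angle between bar_1_mid's own z axis and vertical below 0.1 rad) or (y of bar_1_mid in the frame of stand between -0.048 and -0.024 m and x of bar_1_mid in the frame of stand between -0.02 and 0.02 m and z of bar_1_mid in the frame of stand between 0.05 and 0.062 m and angle between the x axis of bar_1_mid and the x axis of stand, either way round below 0.175 rad and angle between bar_1_mid's own z axis and vertical below 0.1 rad) or (y of bar_1_mid in the frame of stand between 0.024 and 0.048 m and x of bar_1_mid in the frame of stand between -0.02 and 0.02 m and z of bar_1_mid in the frame of stand between 0.05 and 0.062 m and angle between the x axis of bar_1_mid and the x axis of stand, either way round below 0.175 rad and angle between bar_1_mid's own z axis and vertical below 0.1 rad)) and ((x of bar_3_mid in the frame of stand between -0.048 and -0.024 m and y of bar_3_mid in the frame of stand between -0.02 and 0.02 m and z of bar_3_mid in the frame of stand between 0.03 and 0.042 m and angle between the x axis of bar_3_mid and the y axis of stand, either way round below 0.175 rad and angle between bar_3_mid's own z axis and vertical below 0.1 rad) or (x of bar_3_mid in the frame of stand between 0.024 and 0.048 m and y of bar_3_mid in the frame of stand between -0.02 and 0.02 m and z of bar_3_mid in the frame of stand between 0.03 and 0.042 m and angle between the x axis of bar_3_mid and the y axis of stand, either way round below 0.175 rad and angle between bar_3_mid's own z axis and vertical below 0.1 rad) or (y of bar_3_mid in the frame of stand between -0.048 and -0.024 m and x of bar_3_mid in the frame of stand between -0.02 and 0.02 m and z of bar_3_mid in the frame of stand between 0.05 and 0.062 m and angle between the x axis of bar_3_mid and the x axis of stand, either way round below 0.175 rad and angle between bar_3_mid's own z axis and vertical below 0.1 rad) or (y of bar_3_mid in the frame of stand between 0.024 and 0.048 m and x of bar_3_mid in the frame of stand between -0.02 and 0.02 m and z of bar_3_mid in the frame of stand between 0.05 and 0.062 m and angle between the x axis of bar_3_mid and the x axis of stand, either way round below 0.175 rad and angle between bar_3_mid's own z axis and vertical below 0.1 rad)) and ((x of bar_4_mid in the frame of stand between -0.048 and -0.024 m and y of bar_4_mid in the frame of stand between -0.02 and 0.02 m and z of bar_4_mid in the frame of stand between 0.03 and 0.042 m and angle between the x axis of bar_4_mid and the y axis of stand, either way round below 0.175 rad and angle between bar_4_mid's own z axis and vertical below 0.1 rad) or (x of bar_4_mid in the frame of stand between 0.024 and 0.048 m and y of bar_4_mid in the frame of stand between -0.02 and 0.02 m and z of bar_4_mid in the frame of stand between 0.03 and 0.042 m and angle between the x axis of bar_4_mid and the y axis of stand, either way round below 0.175 rad and angle between bar_4_mid's own z axis and vertical below 0.1 rad) or (y of bar_4_mid in the frame of stand between -0.048 and -0.024 m and x of bar_4_mid in the frame of stand between -0.02 and 0.02 m and z of bar_4_mid in the frame of stand between 0.05 and 0.062 m and angle between the x axis of bar_4_mid and the x axis of stand, either way round below 0.175 rad and angle between bar_4_mid's own z axis and vertical below 0.1 rad) or (y of bar_4_mid in the frame of stand between 0.024 and 0.048 m and x of bar_4_mid in the frame of stand between -0.02 and 0.02 m and z of bar_4_mid in the frame of stand between 0.05 and 0.062 m and angle between the x axis of bar_4_mid and the x axis of stand, either way round below 0.175 rad and angle between bar_4_mid's own z axis and vertical below 0.1 rad)) and ((x of bar_5_mid in the frame of stand between -0.048 and -0.024 m and y of bar_5_mid in the frame of stand between -0.02 and 0.02 m and z of bar_5_mid in the frame of stand between 0.03 and 0.042 m and angle between the x axis of bar_5_mid and the y axis of stand, either way round below 0.175 rad and angle between bar_5_mid's own z axis and vertical below 0.1 rad) or (x of bar_5_mid in the frame of stand between 0.024 and 0.048 m and y of bar_5_mid in the frame of stand between -0.02 and 0.02 m and z of bar_5_mid in the frame of stand between 0.03 and 0.042 m and angle between the x axis of bar_5_mid and the y axis of stand, either way round below 0.175 rad and angle between bar_5_mid's own z axis and vertical below 0.1 rad) or (y of bar_5_mid in the frame of stand between -0.048 and -0.024 m and x of bar_5_mid in the frame of stand between -0.02 and 0.02 m and z of bar_5_mid in the frame of stand between 0.05 and 0.062 m and angle between the x axis of bar_5_mid and the x axis of stand, either way round below 0.175 rad and angle between bar_5_mid's own z axis and vertical below 0.1 rad) or (y of bar_5_mid in the frame of stand between 0.024 and 0.048 m and x of bar_5_mid in the frame of stand between -0.02 and 0.02 m and z of bar_5_mid in the frame of stand between 0.05 and 0.062 m and angle between the x axis of bar_5_mid and the x axis of stand, either way round below 0.175 rad and angle between bar_5_mid's own z axis and vertical below 0.1 rad)) and x of bar_2_mid in the frame of tray between -0.06 and 0.06 m and y of bar_2_mid in the frame of tray between -0.066 and 0.066 m and z of bar_2_mid in the frame of tray between 0 and 0.045 m and x of bar_6_mid in the frame of tray between -0.06 and 0.06 m and y of bar_6_mid in the frame of tray between -0.066 and 0.066 m and z of bar_6_mid in the frame of tray between 0 and 0.045 m and angle between tray's own z axis and vertical below 0.1 rad and height (world z) of tray below 0.01 m); the robot touches nothing.
It fails at once if the beaker is moved more than 30 mm (distance of beaker from where it was at the start of the episode above 0.03 m).
It fails at once if the petri dish is moved more than 30 mm (distance of petri_dish from where it was at the start of the episode above 0.03 m).
It fails at once if the timer is moved more than 30 mm (distance of timer from where it was at the start of the episode above 0.03 m).
Of bar_1, bar_3, bar_4, bar_5 only 3 to 4 are there at a start; the rules pass over those that are not, and their reading is None.
Of bar_2, bar_6 only 1 to 2 are there at a start; the rules pass over those that are not, and their reading is None.
At some moment in a run one of tray, bar_6 may be knocked a few centimetres aside while the robot is not near it.
It also fails if it takes over 210 s, if anything falls off the work surface, if the arm or the gripper's body presses on something with over 40 N, if the wrist force passes 120 N, or if a joint passes its speed limit or range.

## Working session

There is one attempt and no reset: what is moved stays moved. The work goes in short steps, Python scripts to look and compute and a tool call to move; the robot and the scene stay as the last step left them, time stands still between calls to the robot, and variables do not carry over. Pictures are saved under pics/ and viewed, at most 14 in all, crops included, and the job is handed in when it is done.

Besides the shell and the picture viewer there is one more tool, called after "Request:" as name([rows], argument=value, ...), one row to a line, values as JSON. step_arm: Moves the arm, as the interface text tells. Its arguments: {"type":"object","properties":{"series":{"type":"array"},"claw":{"type":"number"}},"required":["series"]}

```bash
mkdir -p pics
cat > h.py <<'E'
import numpy as np, cv2
from cell import monitor, imaging, ctrl
def grab(n,f=None):
    d=imaging.grab_frame(n)
    if f: cv2.imwrite('pics/'+f,d['frame'])
    np.save('cal_%s.npy'%n,{k:d[k] for k in d},allow_pickle=True)
    return d
def load(n): return np.load('cal_%s.npy'%n,allow_pickle=True).item()
def w(d,u,v,z):
    R=np.array(d['R']);t=np.array(d['t'])
    r=R.T@np.array([(u-d['cx'])/d['fx'],(v-d['cy'])/d['fy'],1]);c=-R.T@t
    return c+r*(z-c[2])/r[2]
def px(d,X):
    p=np.array(d['R'])@np.array(X)+np.array(d['t']);return [d['fx']*p[0]/p[2]+d['cx'],d['fy']*p[1]/p[2]+d['cy']]
E
python3 - <<'E'
from h import *
for n in('top','side'):
    d=grab(n,n+'0.png'); R=np.array(d['R']);print(n,d['fx'],d['cx'],d['cy'],R.round(3).tolist(),(-R.T@np.array(d['t'])).round(3))
print(monitor.read_state())
E
```

```text
top 382.4498949672087 280.25850939014737 211.79963628441857 [[0.018, -1.0, -0.005], [-0.991, -0.017, -0.132], [0.132, 0.007, -0.991]] [0.335 0.159 1.316]
side 504.1851763072809 277.11707791438363 200.4687675313656 [[0.986, -0.167, 0.005], [-0.099, -0.611, -0.786], [0.135, 0.774, -0.619]] [ 0.31  -1.014  1.014]
{'time_s': 0.1, 'joint_positions': array([-1.34711831e+00,  8.79027048e-02,  1.37207528e+00, -3.39562501e-05,
        1.68363421e+00, -1.03075928e-01]), 'qvel': array([-3.81085892e-04, -3.26071365e-03, -4.84166635e-03, -4.46684291e-04,
       -3.97007530e-05, -1.68416307e-03]), 'effort': array([ 1.78407183e-03, -3.41253519e+01, -3.03301620e+01,  7.20709981e-02,
        3.04783147e-02, -1.00147986e-04]), 'tool_pos': array([ 0.1764195 , -0.52041161,  0.20442356]), 'tool_rot': array([-1.00691744e-03,  9.86683447e-01,  1.62649176e-01, -7.76946702e-05]), 'ft_force': array([-0.80054294,  0.71244042, -0.82598252]), 'ft_torque': array([ 0.0066459 , -0.02295791, -0.08772567]), 'grasp_force': 0.0, 'gripper_width': 0.9995017154247259}
```

View pics/top0.png

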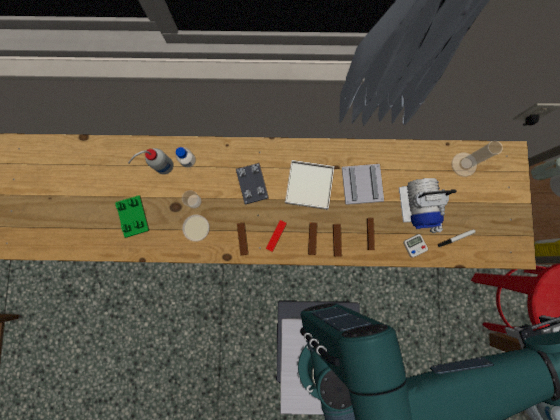

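View pics/side0.png

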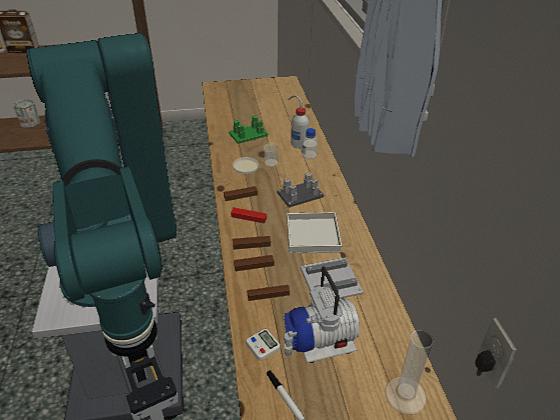

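The top view shows these candidates for bars: dark bars at (242,239), (312,239), (337,240) and (370,234), and a red look-alike at (276,236), which I leave. Of the gauges, the steel one is at (252,183) and the green look-alike at (132,216) is left alone. The tray is at (310,185), the stand at (363,184). Next, one close crop.

Run:
```python
from h import *
d=load('top'); f=d['frame']
c=f[150:270,225:395]
cv2.imwrite('pics/crop1.png',cv2.resize(c,None,fx=4.7,fy=4.7,interpolation=cv2.INTER_CUBIC))
for u,v in [(242,239),(312,239),(337,240),(370,234)]: print(w(d,u,v,.02).round(3))
```

```text
[0.412 0.297 0.02 ]
[0.417 0.06  0.02 ]
[ 0.415 -0.025  0.02 ]
[ 0.437 -0.136  0.02 ]
```

View pics/crop1.png

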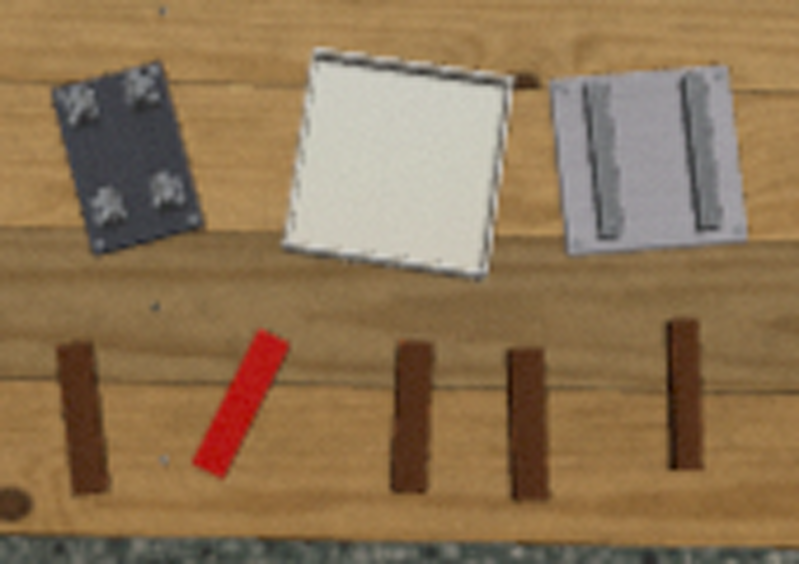

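Of the dark bars, the right-most, at crop (685,394), looks narrower. The gauge, tray and stand are clear, so I fit poses from the corners I read off.

```bash
cat >> h.py <<'E'
from scipy.optimize import least_squares
def fit(d,pts,z,L,W=None,off=(225,150),s=4.7):
    """corners in order far-left, far-right, near-right, near-left (x ahead, y left); returns x,y,theta deg,W"""
    P=np.array([w(d,off[0]+(a+.5)/s-.5,off[1]+(b+.5)/s-.5,z)[:2] for a,b in pts])
    sg=np.array([[1,1],[1,-1],[-1,-1],[-1,1]])/2
    def m(p):
        c,n=np.cos(p[2]),np.sin(p[2]); q=sg*[L,p[3] if W is None else W]
        return (q@np.array([[c,n],[-n,c]])+p[:2]-P).ravel()
    r=least_squares(m,[*P.mean(0),0,.026]); x=r.x
    return x[:2].round(4),np.degrees(x[2]).round(2),x[3].round(4),'rms mm',(1e3*np.sqrt(np.mean(r.fun**2))).round(1)
E
python3 - <<'E'
from h import *
d=load('top')
T={'A':[(57,344),(93,341),(109,491),(72,494)],'B':[(398,342),(434,342),(426,492),(390,490)],'C':[(508,350),(542,348),(550,498),(515,500)],'D':[(668,320),(697,319),(702,468),(672,468)]}
for k in T: print(k,fit(d,T[k],.02,.11))
print('gauge',fit(d,[(52,88),(160,62),(204,228),(96,253)],.012,.13,.086))
print('stand',fit(d,[(552,80),(728,66),(747,240),(569,254)],.01,.134,.134))
print('tray',fit(d,[(316,48),(514,75),(487,278),(284,247)],.028,.15,.15))
g=fit(d,[(52,88),(160,62),(204,228),(96,253)],.012,.13,.086)
# side crop
s=load('side'); c=s['frame'][160:310,210:370]
cv2.imwrite('pics/crop2.png',cv2.resize(c,None,fx=4,fy=4,interpolation=cv2.INTER_CUBIC))
E
```

```text
A (array([0.4147, 0.2962]), np.float64(7.57), np.float64(0.0264), 'rms mm', np.float64(0.5))
B (array([0.4195, 0.059 ]), np.float64(-2.56), np.float64(0.0259), 'rms mm', np.float64(1.0))
C (array([ 0.4156, -0.025 ]), np.float64(2.84), np.float64(0.0249), 'rms mm', np.float64(0.8))
D (array([ 0.4394, -0.1374]), np.float64(1.02), np.float64(0.0213), 'rms mm', np.float64(1.0))
gauge (array([0.6077, 0.2696]), np.float64(15.69), np.float64(0.026), 'rms mm', np.float64(1.6))
stand (array([ 0.6129, -0.1156]), np.float64(5.38), np.float64(0.026), 'rms mm', np.float64(1.3))
tray (array([0.6047, 0.0695]), np.float64(-7.59), np.float64(0.026), 'rms mm', np.float64(1.1))
```

View pics/crop2.png

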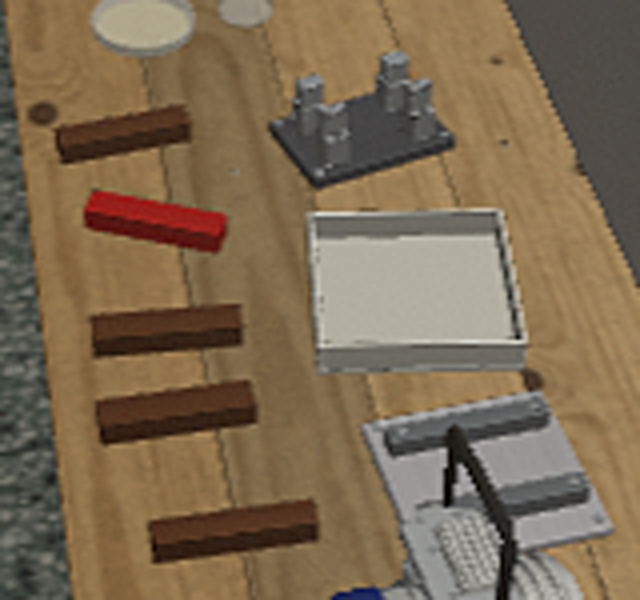

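The side view agrees with the top: gauge at crop (360,120), tray (415,290), stand (490,465), bars in the row at left. Moving to bar A.

Request:
step_arm([
  {"offset": [0.014, 0.048, -0.004], "twist": -0.65},
  {"offset": [0.014, 0.048, -0.004], "twist": -0.65},
  {"offset": [0.014, 0.048, -0.004], "twist": -0.65},
  {"offset": [0.014, 0.048, -0.004], "twist": -0.65},
  {"offset": [0.014, 0.048, -0.004], "twist": -0.65},
  {"offset": [0.014, 0.048, -0.004], "twist": -0.65},
  {"offset": [0.014, 0.048, -0.004], "twist": -0.65},
  {"offset": [0.014, 0.048, -0.004], "twist": -0.65},
  {"offset": [0.014, 0.048, -0.004], "twist": -0.65},
  {"offset": [0.014, 0.048, -0.004], "twist": -0.65},
  {"offset": [0.014, 0.048, -0.004], "twist": -0.65},
  {"offset": [0.014, 0.048, -0.004], "twist": -0.65},
  {"offset": [0.014, 0.048, -0.004], "twist": -0.65},
  {"offset": [0.014, 0.048, -0.004], "twist": -0.65},
  {"offset": [0.014, 0.048, -0.004], "twist": -0.65},
  {"offset": [0.014, 0.048, -0.004], "twist": -0.65},
  {"offset": [0.014, 0.048, -0.004], "twist": -0.65},
  {"offset": [0, 0, 0], "twist": 0},
  {"offset": [0, 0, 0], "twist": 0},
], claw=0.08)

```text
time_s: 2.48
tool_pos: [0.4141, 0.2944, 0.1369]
tool_rot: [0.001, 0.998, 0.067, -0.001]
ft_force: [0.1, -0.4, 0.2]
gripper_width: 0.852
grasp_force: 0.0
```

Run:
```python
from h import *
s=load('side')
for (x,y) in [(-.065,.043),(-.065,-.043),(.065,-.043)]:
    a=np.radians(15.69); X=[.6077+x*np.cos(a)-y*np.sin(a),.2696+x*np.sin(a)+y*np.cos(a),.012]
    p=px(s,X); print([(p[0]-210+.5)*4-.5,(p[1]-160+.5)*4-.5])
a=np.radians(5.38)
for (x,y) in [(-.067,.067),(.067,.067),(.067,-.067)]:
    X=[.6129+x*np.cos(a)-y*np.sin(a),-.1156+x*np.sin(a)+y*np.cos(a),.01]
    p=px(s,X); print([(p[0]-210+.5)*4-.5,(p[1]-160+.5)*4-.5])
# gauge centre from the four jaw tops (flat at 61 mm), px in crop1
d=load('top')
```

```text
[np.float64(265.30130519604904), np.float64(122.24478810968219)]
[np.float64(311.43659408649023), np.float64(181.46082125639987)]
[np.float64(454.3896499580676), np.float64(139.43889888999786)]
[np.float64(357.81460121114424), np.float64(423.61142224696187)]
[np.float64(539.6715760415498), np.float64(388.89486613559257)]
[np.float64(613.3934860279905), np.float64(528.77352012947)]
```

Request:
step_arm([
  {"offset": [0, 0.0015, -0.04], "twist": 0},
  {"offset": [0, 0, -0.04], "twist": 0},
  {"offset": [0, 0, -0.03], "twist": 0},
  {"offset": [0, 0, -0.014], "twist": 0},
  {"offset": [0, 0, -0.006], "twist": 0},
  {"offset": [0, 0, 0], "twist": 0},
])

```text
time_s: 3.22
tool_pos: [0.4152, 0.2965, 0.0084]
tool_rot: [-0.0, 0.998, 0.067, 0.001]
ft_force: [0.0, -0.8, 0.5]
gripper_width: 0.854
grasp_force: 0.0
```

Request:
step_arm([
  {"offset": [0, 0, 0], "twist": 0},
  {"offset": [0, 0, 0], "twist": 0},
  {"offset": [0, 0, 0], "twist": 0},
  {"offset": [0, 0, 0], "twist": 0},
  {"offset": [0, 0, 0], "twist": 0},
  {"offset": [0, 0, 0], "twist": 0},
], claw=0.0)

```text
time_s: 3.98
tool_pos: [0.4145, 0.2967, 0.0075]
tool_rot: [-0.0, 0.998, 0.067, -0.0]
ft_force: [-0.8, 0.4, -0.1]
gripper_width: 0.279
grasp_force: 30.0
```

Request:
step_arm([
  {"offset": [0, 0, 0.04], "twist": 0},
  {"offset": [0, 0, 0.04], "twist": 0},
  {"offset": [0.0386, -0.0054, 0], "twist": 1.6},
  {"offset": [0.0386, -0.0054, 0], "twist": 1.6},
  {"offset": [0.0386, -0.0054, 0], "twist": 1.6},
  {"offset": [0.0386, -0.0054, 0], "twist": 1.6},
  {"offset": [0.0386, -0.0054, 0], "twist": 1.6},
  {"offset": [0, 0, 0], "twist": 0},
  {"offset": [0, 0, 0], "twist": 0},
])

```text
time_s: 5.1
tool_pos: [0.6068, 0.2696, 0.0868]
tool_rot: [0.0, 0.991, 0.136, -0.001]
ft_force: [0.1, 0.7, -0.6]
gripper_width: 0.272
grasp_force: 30.0
```

Run:
```python
from h import *
a=grab('top','t1.png')['frame'][130:220,210:300]; b=grab('side')['frame'][130:220,240:340]
a=cv2.resize(a,(540,540),interpolation=cv2.INTER_CUBIC);b=cv2.resize(b,(600,540),interpolation=cv2.INTER_CUBIC)
cv2.imwrite('pics/c3.png',cv2.resize(np.hstack([a[:,:200*2],b[:,:400]]),None,fx=1,fy=1))
```

```text
(no output)
```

View pics/c3.png

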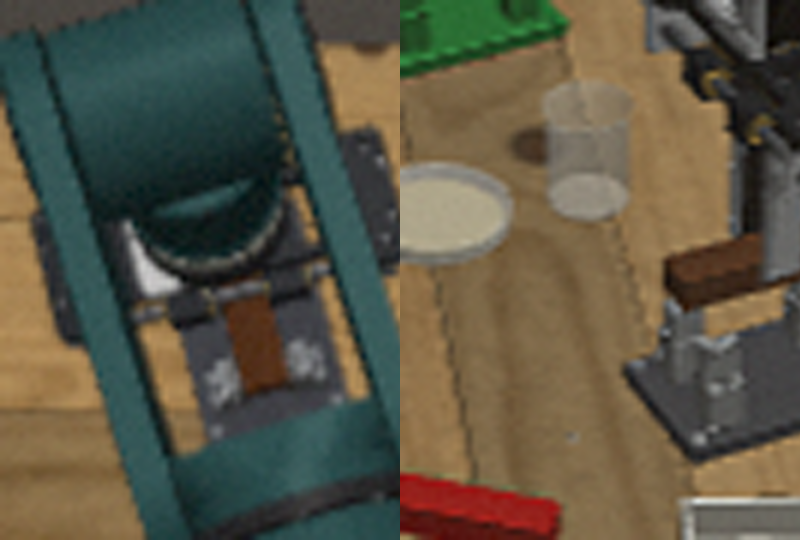

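The top crop shows the held bar's near end (264,385) about midway between the near jaws at (222,380) and (306,355). The side crop shows it level above the jaws. Lowering by feel.

Request:
step_arm([
  {"offset": [0, 0, -0.01], "twist": 0},
  {"offset": [0, 0, -0.005], "twist": 0},
  {"offset": [0, 0, -0.004], "twist": 0},
  {"offset": [0, 0, -0.004], "twist": 0},
  {"offset": [0, 0, 0], "twist": 0},
])

```text
time_s: 5.82
tool_pos: [0.6073, 0.2698, 0.0641]
tool_rot: [-0.0, 0.991, 0.136, -0.0]
ft_force: [-1.1, 0.5, 0.1]
gripper_width: 0.275
grasp_force: 30.0
```

Request:
step_arm([
  {"offset": [0, 0, -0.006], "twist": 0},
  {"offset": [0, 0, -0.006], "twist": 0},
  {"offset": [0, 0, -0.004], "twist": 0},
  {"offset": [0, 0, -0.002], "twist": 0},
  {"offset": [0, 0, 0], "twist": 0},
])

```text
time_s: 6.45
tool_pos: [0.6073, 0.2698, 0.0462]
tool_rot: [-0.0, 0.991, 0.136, -0.0]
ft_force: [-0.3, 1.6, -1.2]
gripper_width: 0.272
grasp_force: 30.0
```

Request:
step_arm([
  {"offset": [0, 0, -0.001], "twist": 0},
  {"offset": [0, 0, -0.001], "twist": 0},
  {"offset": [0, 0, 0], "twist": 0},
  {"offset": [0, 0, 0], "twist": 0},
])

```text
time_s: 6.95
tool_pos: [0.6075, 0.2699, 0.0454]
tool_rot: [-0.0, 0.991, 0.136, 0.0]
ft_force: [-3.7, 2.4, 5.4]
gripper_width: 0.272
grasp_force: 30.0
```

Request:
step_arm([
  {"offset": [0, 0, 0.03], "twist": 0},
  {"offset": [0, 0, 0.045], "twist": 0},
  {"offset": [0.0052, -0.0478, 0], "twist": 9.97},
  {"offset": [0.0052, -0.0478, 0], "twist": 9.97},
  {"offset": [0.0052, -0.0478, 0], "twist": 9.97},
  {"offset": [0.0052, -0.0478, 0], "twist": 9.97},
  {"offset": [0.0052, -0.0478, 0], "twist": 9.97},
  {"offset": [0.0052, -0.0478, 0], "twist": 9.97},
  {"offset": [0.0052, -0.0478, 0], "twist": 9.97},
  {"offset": [0.0052, -0.0478, 0], "twist": 9.97},
  {"offset": [0, 0, 0], "twist": 0},
  {"offset": [0, 0, 0], "twist": 0},
])

```text
time_s: 8.45
tool_pos: [0.6488, -0.1132, 0.1186]
tool_rot: [-0.0, 0.674, 0.739, -0.0]
ft_force: [-0.1, 0.0, -0.9]
gripper_width: 0.276
grasp_force: 30.0
```

Request:
step_arm([
  {"offset": [0, 0.001, -0.04], "twist": 0},
  {"offset": [0, 0, -0.03], "twist": 0},
  {"offset": [0, 0, -0.01], "twist": 0},
  {"offset": [0, 0, -0.003], "twist": 0},
  {"offset": [0, 0, -0.002], "twist": 0},
  {"offset": [0, 0, 0], "twist": 0},
])

```text
time_s: 9.2
tool_pos: [0.65, -0.1119, 0.036]
tool_rot: [0.001, 0.673, 0.74, 0.001]
ft_force: [1.0, 0.1, -0.9]
gripper_width: 0.271
grasp_force: 30.0
```

Request:
step_arm([
  {"offset": [0, 0, 0], "twist": 0},
  {"offset": [0, 0, 0], "twist": 0},
  {"offset": [0, 0, 0], "twist": 0},
], claw=0.045)

```text
time_s: 9.57
tool_pos: [0.6493, -0.1119, 0.0348]
tool_rot: [0.0, 0.673, 0.74, 0.0]
ft_force: [-0.9, 0.0, 0.5]
gripper_width: 0.478
grasp_force: 0.0
```

Request:
step_arm([
  {"offset": [0, 0, 0.04], "twist": 0},
  {"offset": [0, 0, 0.04], "twist": 0},
  {"offset": [-0.023, 0.0171, 0], "twist": -9.78},
  {"offset": [-0.023, 0.0171, 0], "twist": -9.78},
  {"offset": [-0.023, 0.0171, 0], "twist": -9.78},
  {"offset": [-0.023, 0.0171, 0], "twist": -9.78},
  {"offset": [-0.023, 0.0171, 0], "twist": -9.78},
  {"offset": [-0.023, 0.0171, 0], "twist": -9.78},
  {"offset": [-0.023, 0.0171, 0], "twist": -9.78},
  {"offset": [-0.023, 0.0171, 0], "twist": -9.78},
  {"offset": [-0.023, 0.0171, 0], "twist": -9.78},
  {"offset": [-0.023, 0.0171, 0], "twist": -9.78},
  {"offset": [0, 0, 0], "twist": 0},
  {"offset": [0, 0, 0], "twist": 0},
], claw=0.07)

```text
time_s: 11.32
tool_pos: [0.4198, 0.0589, 0.1148]
tool_rot: [0.0, 1.0, -0.02, 0.001]
ft_force: [-0.4, -0.3, 0.2]
gripper_width: 0.741
grasp_force: 0.0
```

Run:
```python
from h import *
a=grab('side','s4.png')['frame'][150:330,200:400]
cv2.imwrite('pics/c4.png',cv2.resize(a,None,fx=3.3,fy=3.3,interpolation=cv2.INTER_CUBIC))
```

```text
(no output)
```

View pics/c4.png

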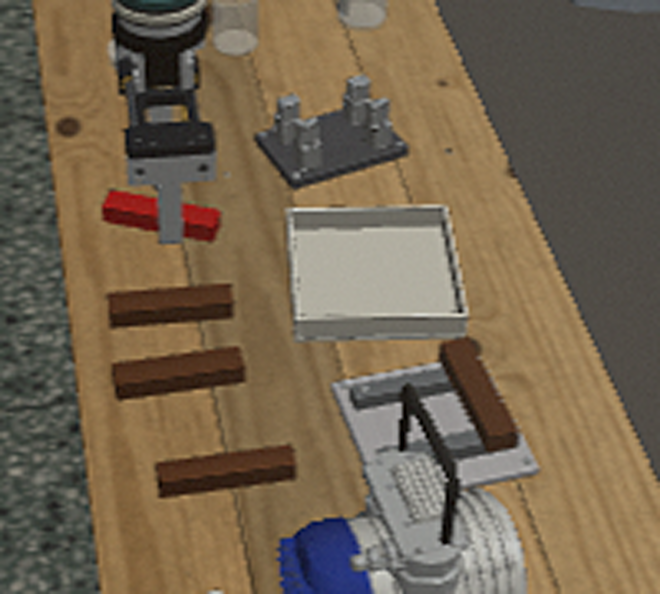

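Bar A lies square across both rails on the far side, at (480,395), and the other bars and the tray have not moved. Grasping B.

Request:
step_arm([
  {"offset": [0, 0, -0.04], "twist": 0},
  {"offset": [0, 0, -0.04], "twist": 0},
  {"offset": [0, 0, -0.02], "twist": 0},
  {"offset": [0, 0, -0.008], "twist": 0},
  {"offset": [0, 0, 0], "twist": 0},
])

```text
time_s: 12.0
tool_pos: [0.4195, 0.0589, 0.0064]
tool_rot: [0.0, 1.0, -0.021, -0.0]
ft_force: [-0.0, -0.0, 0.3]
gripper_width: 0.745
grasp_force: 0.0
```

Request:
step_arm([
  {"offset": [0, 0, 0], "twist": 0},
  {"offset": [0, 0, 0], "twist": 0},
  {"offset": [0, 0, 0], "twist": 0},
  {"offset": [0, 0, 0], "twist": 0},
  {"offset": [0, 0, 0], "twist": 0},
], claw=0.0)

```text
time_s: 12.62
tool_pos: [0.4192, 0.0592, 0.0066]
tool_rot: [0.0, 1.0, -0.021, 0.0]
ft_force: [-0.5, 0.6, 0.1]
gripper_width: 0.273
grasp_force: 30.0
```

Request:
step_arm([
  {"offset": [0, 0, 0.04], "twist": 0},
  {"offset": [0, 0, 0.045], "twist": 0},
  {"offset": [0.0313, 0.0351, 0], "twist": 3.0},
  {"offset": [0.0313, 0.0351, 0], "twist": 3.0},
  {"offset": [0.0313, 0.0351, 0], "twist": 3.0},
  {"offset": [0.0313, 0.0351, 0], "twist": 3.0},
  {"offset": [0.0313, 0.0351, 0], "twist": 3.0},
  {"offset": [0.0313, 0.0351, 0], "twist": 3.0},
  {"offset": [0, 0, 0], "twist": 0},
  {"offset": [0, 0, 0], "twist": 0},
])

```text
time_s: 13.88
tool_pos: [0.6062, 0.2693, 0.0907]
tool_rot: [0.0, 0.991, 0.136, -0.001]
ft_force: [0.5, -0.0, -0.9]
gripper_width: 0.271
grasp_force: 30.0
```

Request:
step_arm([
  {"offset": [0.0007, 0.0004, -0.012], "twist": 0},
  {"offset": [0, 0, -0.008], "twist": 0},
  {"offset": [0, 0, -0.004], "twist": 0},
  {"offset": [0, 0, -0.004], "twist": 0},
  {"offset": [0, 0, 0], "twist": 0},
])

```text
time_s: 14.5
tool_pos: [0.6075, 0.2702, 0.0633]
tool_rot: [-0.0, 0.991, 0.136, -0.0]
ft_force: [-0.4, -0.3, -1.4]
gripper_width: 0.268
grasp_force: 30.0
```

Request:
step_arm([
  {"offset": [0, 0, -0.006], "twist": 0},
  {"offset": [0, 0, -0.006], "twist": 0},
  {"offset": [0, 0, -0.004], "twist": 0},
  {"offset": [0, 0, -0.002], "twist": 0},
  {"offset": [0, 0, -0.001], "twist": 0},
  {"offset": [0, 0, 0], "twist": 0},
  {"offset": [0, 0, 0], "twist": 0},
])

```text
time_s: 15.38
tool_pos: [0.6077, 0.2703, 0.0446]
tool_rot: [-0.0, 0.991, 0.136, 0.0]
ft_force: [-1.6, 0.5, -0.2]
gripper_width: 0.274
grasp_force: 30.0
```

Request:
step_arm([
  {"offset": [0, 0, -0.001], "twist": 0},
  {"offset": [0, 0, -0.001], "twist": 0},
  {"offset": [0, 0, 0], "twist": 0},
])

```text
time_s: 15.75
tool_pos: [0.6078, 0.2703, 0.0446]
tool_rot: [-0.0, 0.991, 0.136, 0.001]
ft_force: [-3.7, -0.7, 7.0]
gripper_width: 0.275
grasp_force: 30.0
```

Request:
step_arm([
  {"offset": [0, 0, 0.03], "twist": 0},
  {"offset": [0, 0, 0.05], "twist": 0},
  {"offset": [-0.0038, -0.0487, 0], "twist": 9.97},
  {"offset": [-0.0038, -0.0487, 0], "twist": 9.97},
  {"offset": [-0.0038, -0.0487, 0], "twist": 9.97},
  {"offset": [-0.0038, -0.0487, 0], "twist": 9.97},
  {"offset": [-0.0038, -0.0487, 0], "twist": 9.97},
  {"offset": [-0.0038, -0.0487, 0], "twist": 9.97},
  {"offset": [-0.0038, -0.0487, 0], "twist": 9.97},
  {"offset": [-0.0038, -0.0487, 0], "twist": 9.97},
  {"offset": [0, 0, 0], "twist": 0},
  {"offset": [0, 0, 0], "twist": 0},
])

```text
time_s: 17.25
tool_pos: [0.5773, -0.1192, 0.1223]
tool_rot: [-0.0, 0.674, 0.739, 0.0]
ft_force: [0.1, -0.1, -0.8]
gripper_width: 0.272
grasp_force: 30.0
```

Target TCP z is 0.033, so down 0.089.

Request:
step_arm([
  {"offset": [0, 0, -0.04], "twist": 0},
  {"offset": [0, 0, -0.03], "twist": 0},
  {"offset": [0, 0, -0.012], "twist": 0},
  {"offset": [0, 0, -0.004], "twist": 0},
  {"offset": [0, 0, -0.003], "twist": 0},
  {"offset": [0, 0, 0], "twist": 0},
  {"offset": [0, 0, 0], "twist": 0},
])

```text
time_s: 18.12
tool_pos: [0.5779, -0.1196, 0.0345]
tool_rot: [0.001, 0.673, 0.74, 0.0]
ft_force: [0.4, -0.5, -1.2]
gripper_width: 0.272
grasp_force: 30.0
```

Request:
step_arm([
  {"offset": [0, 0, 0], "twist": 0},
  {"offset": [0, 0, 0], "twist": 0},
  {"offset": [0, 0, 0], "twist": 0},
  {"offset": [0, 0, 0.04], "twist": 0},
  {"offset": [0, 0, 0.05], "twist": 0},
], claw=0.045)

```text
time_s: 18.75
tool_pos: [0.5761, -0.1191, 0.1227]
tool_rot: [-0.002, 0.673, 0.74, -0.001]
ft_force: [-0.6, -0.5, -0.3]
gripper_width: 0.481
grasp_force: 0.0
```

Request:
step_arm([
  {"offset": [-0.0161, 0.0094, 0], "twist": -9.25},
  {"offset": [-0.0161, 0.0094, 0], "twist": -9.25},
  {"offset": [-0.0161, 0.0094, 0], "twist": -9.25},
  {"offset": [-0.0161, 0.0094, 0], "twist": -9.25},
  {"offset": [-0.0161, 0.0094, 0], "twist": -9.25},
  {"offset": [-0.0161, 0.0094, 0], "twist": -9.25},
  {"offset": [-0.0161, 0.0094, 0], "twist": -9.25},
  {"offset": [-0.0161, 0.0094, 0], "twist": -9.25},
  {"offset": [-0.0161, 0.0094, 0], "twist": -9.25},
  {"offset": [-0.0161, 0.0094, 0], "twist": -9.25},
  {"offset": [0, 0, 0], "twist": 0},
  {"offset": [0, 0, 0], "twist": 0},
], claw=0.07)

```text
time_s: 20.25
tool_pos: [0.4168, -0.0257, 0.1237]
tool_rot: [0.0, 1.0, 0.026, 0.0]
ft_force: [0.6, -0.1, 0.4]
gripper_width: 0.748
grasp_force: 0.0
```

Request:
step_arm([
  {"offset": [-0.001, 0.0005, -0.045], "twist": 0},
  {"offset": [0, 0, -0.045], "twist": 0},
  {"offset": [0, 0, -0.02], "twist": 0},
  {"offset": [0, 0, -0.007], "twist": 0},
  {"offset": [0, 0, 0], "twist": 0},
])

```text
time_s: 20.88
tool_pos: [0.4158, -0.0252, 0.0067]
tool_rot: [0.0, 1.0, 0.025, 0.0]
ft_force: [0.0, 0.1, 0.7]
gripper_width: 0.746
grasp_force: 0.0
```

Request:
step_arm([
  {"offset": [0, 0, 0], "twist": 0},
  {"offset": [0, 0, 0], "twist": 0},
  {"offset": [0, 0, 0], "twist": 0},
  {"offset": [0, 0, 0], "twist": 0},
  {"offset": [0, 0, 0], "twist": 0},
], claw=0.0)

```text
time_s: 21.5
tool_pos: [0.4153, -0.0249, 0.0067]
tool_rot: [0.0, 1.0, 0.025, 0.0]
ft_force: [-0.9, 0.1, 1.0]
gripper_width: 0.272
grasp_force: 30.0
```

Request:
step_arm([
  {"offset": [0, 0, 0.04], "twist": 0},
  {"offset": [0, 0, 0.045], "twist": 0},
  {"offset": [0.024, 0.0368, 0], "twist": 1.6},
  {"offset": [0.024, 0.0368, 0], "twist": 1.6},
  {"offset": [0.024, 0.0368, 0], "twist": 1.6},
  {"offset": [0.024, 0.0368, 0], "twist": 1.6},
  {"offset": [0.024, 0.0368, 0], "twist": 1.6},
  {"offset": [0.024, 0.0368, 0], "twist": 1.6},
  {"offset": [0.024, 0.0368, 0], "twist": 1.6},
  {"offset": [0.024, 0.0368, 0], "twist": 1.6},
  {"offset": [0, 0, 0], "twist": 0},
  {"offset": [0, 0, 0], "twist": 0},
])

```text
time_s: 23.0
tool_pos: [0.6067, 0.2689, 0.0907]
tool_rot: [0.0, 0.991, 0.136, -0.001]
ft_force: [0.5, -0.4, -0.5]
gripper_width: 0.275
grasp_force: 30.0
```

Request:
step_arm([
  {"offset": [0.0005, 0.0007, -0.012], "twist": 0},
  {"offset": [0, 0, -0.008], "twist": 0},
  {"offset": [0, 0, -0.004], "twist": 0},
  {"offset": [0, 0, -0.004], "twist": 0},
  {"offset": [0, 0, 0], "twist": 0},
])

```text
time_s: 23.62
tool_pos: [0.6075, 0.2704, 0.0634]
tool_rot: [-0.0, 0.991, 0.137, -0.0]
ft_force: [-1.1, -0.1, -0.7]
gripper_width: 0.273
grasp_force: 30.0
```

Request:
step_arm([
  {"offset": [0, 0, -0.006], "twist": 0},
  {"offset": [0, 0, -0.006], "twist": 0},
  {"offset": [0, 0, -0.004], "twist": 0},
  {"offset": [0, 0, -0.002], "twist": 0},
  {"offset": [0, 0, -0.002], "twist": 0},
  {"offset": [0, 0, -0.001], "twist": 0},
  {"offset": [0, 0, 0], "twist": 0},
  {"offset": [0, 0, 0], "twist": 0},
])

```text
time_s: 24.62
tool_pos: [0.6076, 0.2705, 0.0446]
tool_rot: [-0.0, 0.991, 0.137, 0.0]
ft_force: [-4.1, 0.2, 8.0]
gripper_width: 0.273
grasp_force: 30.0
```

Request:
step_arm([
  {"offset": [0, 0, 0.03], "twist": 0},
  {"offset": [0, 0, 0.055], "twist": 0},
  {"offset": [0.0002, -0.0438, 0], "twist": -1.29},
  {"offset": [0.0002, -0.0438, 0], "twist": -1.29},
  {"offset": [0.0002, -0.0438, 0], "twist": -1.29},
  {"offset": [0.0002, -0.0438, 0], "twist": -1.29},
  {"offset": [0.0002, -0.0438, 0], "twist": -1.29},
  {"offset": [0.0002, -0.0438, 0], "twist": -1.29},
  {"offset": [0.0002, -0.0438, 0], "twist": -1.29},
  {"offset": [0.0002, -0.0438, 0], "twist": -1.29},
  {"offset": [0, 0, 0], "twist": 0},
  {"offset": [0, 0, 0], "twist": 0},
])

```text
time_s: 26.12
tool_pos: [0.6091, -0.0803, 0.1273]
tool_rot: [-0.0, 0.999, 0.047, -0.0]
ft_force: [-0.3, 1.2, -0.7]
gripper_width: 0.272
grasp_force: 30.0
```

Run:
```python
from h import *
a=grab('side','s5.png')['frame'][150:330,200:400]
cv2.imwrite('pics/c5.png',cv2.resize(a,None,fx=3.3,fy=3.3,interpolation=cv2.INTER_CUBIC))
```

```text
(no output)
```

View pics/c5.png

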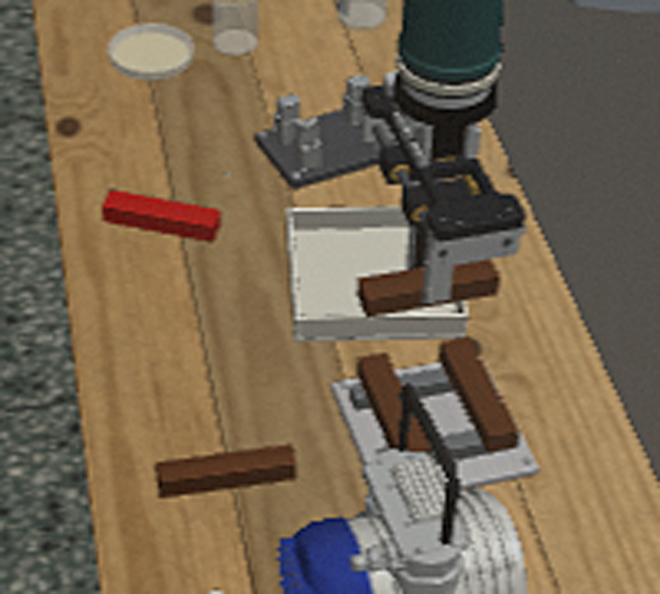

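Both first-layer bars lie parallel across the rails, at (390,395) and (480,395). The third hangs level above the +y side. Lowering to TCP z 0.053.

Request:
step_arm([
  {"offset": [0.0005, 0.0005, -0.035], "twist": 0},
  {"offset": [0, 0, -0.025], "twist": 0},
  {"offset": [0, 0, -0.008], "twist": 0},
  {"offset": [0, 0, -0.004], "twist": 0},
  {"offset": [0, 0, -0.002], "twist": 0},
  {"offset": [0, 0, 0], "twist": 0},
  {"offset": [0, 0, 0], "twist": 0},
])

```text
time_s: 27.05
tool_pos: [0.6103, -0.0799, 0.0544]
tool_rot: [0.0, 0.999, 0.047, 0.001]
ft_force: [-1.1, 0.6, -1.5]
gripper_width: 0.274
grasp_force: 30.0
```

Request:
step_arm([
  {"offset": [0, 0, 0], "twist": 0},
  {"offset": [0, 0, 0], "twist": 0},
  {"offset": [0, 0, 0], "twist": 0},
  {"offset": [0, 0, 0.04], "twist": 0},
  {"offset": [0, 0, 0.05], "twist": 0},
], claw=0.045)

```text
time_s: 27.68
tool_pos: [0.6087, -0.0795, 0.1427]
tool_rot: [-0.001, 0.999, 0.047, -0.002]
ft_force: [0.6, 0.3, 0.4]
gripper_width: 0.477
grasp_force: 0.0
```

Run:
```python
from h import *
s=imaging.grab_frame('side')['frame'];o=cv2.imread('pics/s5.png')
df=cv2.absdiff(s,o).max(2); print((df[265:305,240:300]>40).sum(), (df[210:260,280:345]>40).sum())
t=imaging.grab_frame('top')['frame'];o=cv2.imread('pics/top0.png')
df=cv2.absdiff(t,o).max(2); print((df[205:260,355:385]>40).sum(),(df[155:215,283:335]>40).sum())
```

```text
0 770
1650 0
```

Request:
step_arm([
  {"offset": [-0.0339, -0.0116, 0], "twist": -0.88},
  {"offset": [-0.0339, -0.0116, 0], "twist": -0.88},
  {"offset": [-0.0339, -0.0116, 0], "twist": -0.88},
  {"offset": [-0.0339, -0.0116, 0], "twist": -0.88},
  {"offset": [-0.0339, -0.0116, 0], "twist": -0.88},
  {"offset": [0, 0, 0], "twist": 0},
  {"offset": [0, 0, 0], "twist": 0},
], claw=0.07)

```text
time_s: 28.65
tool_pos: [0.4407, -0.1376, 0.1434]
tool_rot: [-0.0, 1.0, 0.008, 0.0]
ft_force: [1.3, -1.0, -0.7]
gripper_width: 0.745
grasp_force: 0.0
```

Bar D and the tray have not moved. The other differences are the arm itself.

Request:
step_arm([
  {"offset": [-0.001, 0, -0.045], "twist": 0},
  {"offset": [0, 0, -0.045], "twist": 0},
  {"offset": [0, 0, -0.03], "twist": 0},
  {"offset": [0, 0, -0.011], "twist": 0},
  {"offset": [0, 0, -0.006], "twist": 0},
  {"offset": [0, 0, 0], "twist": 0},
])

```text
time_s: 29.4
tool_pos: [0.4403, -0.1379, 0.0072]
tool_rot: [0.0, 1.0, 0.009, 0.001]
ft_force: [0.1, -0.8, 0.2]
gripper_width: 0.746
grasp_force: 0.0
```

Request:
step_arm([
  {"offset": [0, 0, 0], "twist": 0},
  {"offset": [0, 0, 0], "twist": 0},
  {"offset": [0, 0, 0], "twist": 0},
  {"offset": [0, 0, 0], "twist": 0},
  {"offset": [0, 0, 0], "twist": 0},
], claw=0.0)

```text
time_s: 30.02
tool_pos: [0.4393, -0.1377, 0.0065]
tool_rot: [0.0, 1.0, 0.008, 0.0]
ft_force: [0.4, 0.1, 0.3]
gripper_width: 0.248
grasp_force: 0.0
```

Request:
step_arm([
  {"offset": [0, 0, 0], "twist": 0},
  {"offset": [0, 0, 0], "twist": 0},
])

```text
time_s: 30.28
tool_pos: [0.4393, -0.1377, 0.0065]
tool_rot: [0.0, 1.0, 0.009, -0.0]
ft_force: [-0.5, -0.4, 0.1]
gripper_width: 0.221
grasp_force: 30.0
```

Request:
step_arm([
  {"offset": [0, 0, 0.04], "twist": 0},
  {"offset": [0, 0, 0.045], "twist": 0},
  {"offset": [0.0168, 0.0408, 0], "twist": 1.46},
  {"offset": [0.0168, 0.0408, 0], "twist": 1.46},
  {"offset": [0.0168, 0.0408, 0], "twist": 1.46},
  {"offset": [0.0168, 0.0408, 0], "twist": 1.46},
  {"offset": [0.0168, 0.0408, 0], "twist": 1.46},
  {"offset": [0.0168, 0.0408, 0], "twist": 1.46},
  {"offset": [0.0168, 0.0408, 0], "twist": 1.46},
  {"offset": [0.0168, 0.0408, 0], "twist": 1.46},
  {"offset": [0.0168, 0.0408, 0], "twist": 1.46},
  {"offset": [0.0168, 0.0408, 0], "twist": 1.46},
  {"offset": [0, 0, 0], "twist": 0},
  {"offset": [0, 0, 0], "twist": 0},
])

```text
time_s: 32.02
tool_pos: [0.6069, 0.2697, 0.0908]
tool_rot: [0.001, 0.991, 0.135, -0.001]
ft_force: [-0.5, -1.2, -0.3]
gripper_width: 0.216
grasp_force: 30.0
```

Lowering to a bottom height of about 0.042 (TCP 0.0485), then on below the step.

Request:
step_arm([
  {"offset": [0.0005, 0.0004, -0.015], "twist": 0.2},
  {"offset": [0, 0, -0.01], "twist": 0},
  {"offset": [0, 0, -0.008], "twist": 0},
  {"offset": [0, 0, -0.006], "twist": 0},
  {"offset": [0, 0, -0.003], "twist": 0},
  {"offset": [0, 0, 0], "twist": 0},
])

```text
time_s: 32.78
tool_pos: [0.6078, 0.2707, 0.0494]
tool_rot: [0.0, 0.991, 0.137, -0.0]
ft_force: [0.5, -0.4, 0.6]
gripper_width: 0.22
grasp_force: 30.0
```

Request:
step_arm([
  {"offset": [0, 0, -0.003], "twist": 0},
  {"offset": [0, 0, -0.003], "twist": 0},
  {"offset": [0, 0, -0.002], "twist": 0},
  {"offset": [0, 0, 0], "twist": 0},
])

```text
time_s: 33.28
tool_pos: [0.6077, 0.2706, 0.0412]
tool_rot: [0.0, 0.991, 0.137, -0.0]
ft_force: [-0.1, 0.2, -0.5]
gripper_width: 0.218
grasp_force: 30.0
```

Request:
step_arm([
  {"offset": [0, 0, -0.006], "twist": 0},
  {"offset": [0, 0, -0.006], "twist": 0},
  {"offset": [0, 0, -0.005], "twist": 0},
  {"offset": [0, 0, -0.003], "twist": 0},
  {"offset": [0, 0, -0.002], "twist": 0},
  {"offset": [0, 0, -0.001], "twist": 0},
  {"offset": [0, 0, 0], "twist": 0},
  {"offset": [0, 0, 0], "twist": 0},
])

```text
time_s: 34.28
tool_pos: [0.608, 0.2708, 0.0187]
tool_rot: [-0.0, 0.991, 0.137, 0.0]
ft_force: [0.6, 0.4, -0.5]
gripper_width: 0.221
grasp_force: 30.0
```

Request:
step_arm([
  {"offset": [0, 0, 0.03], "twist": 0},
  {"offset": [0, 0, 0.04], "twist": 0},
  {"offset": [0, 0, 0.03], "twist": 0},
  {"offset": [0, 0, 0], "twist": 0},
])

```text
time_s: 34.78
tool_pos: [0.6099, 0.2714, 0.1225]
tool_rot: [-0.001, 0.991, 0.137, 0.004]
ft_force: [0.5, -0.3, -0.8]
gripper_width: 0.221
grasp_force: 30.0
```

Run:
```python
from h import *
a=grab('side','s6.png')['frame'][150:330,200:400]
cv2.imwrite('pics/c6.png',cv2.resize(a,None,fx=3.3,fy=3.3,interpolation=cv2.INTER_CUBIC))
```

```text
(no output)
```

View pics/c6.png

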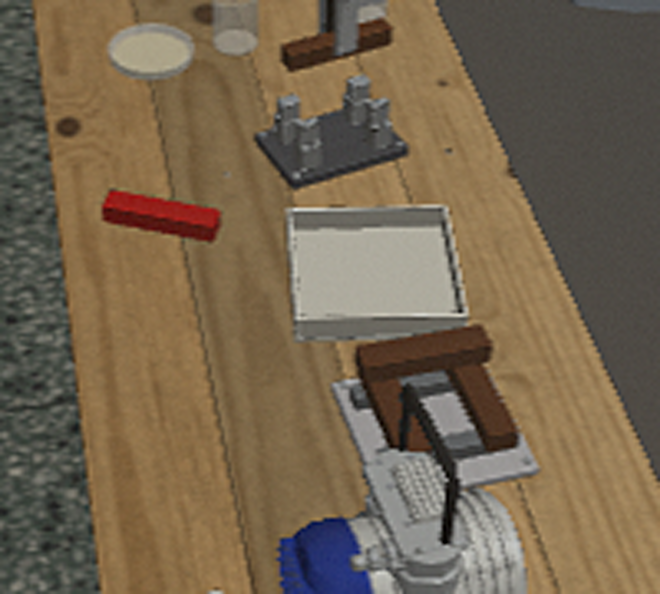

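The third good bar sits square on the first layer, at (425,350). The tray at (378,270) has not moved, and the reject hangs level. Taking it to the tray.

Request:
step_arm([
  {"offset": [-0.0008, -0.0403, 0], "twist": -4.64},
  {"offset": [-0.0008, -0.0403, 0], "twist": -4.64},
  {"offset": [-0.0008, -0.0403, 0], "twist": -4.64},
  {"offset": [-0.0008, -0.0403, 0], "twist": -4.64},
  {"offset": [-0.0008, -0.0403, 0], "twist": -4.64},
  {"offset": [0, 0, 0], "twist": 0},
  {"offset": [0, 0, -0.04], "twist": 0},
  {"offset": [0, 0, -0.04], "twist": 0},
  {"offset": [0, 0, -0.018], "twist": 0},
  {"offset": [0, 0, -0.006], "twist": 0},
  {"offset": [0, 0, 0], "twist": 0},
  {"offset": [0, 0, 0], "twist": 0},
])

```text
time_s: 36.33
tool_pos: [0.6053, 0.0694, 0.0164]
tool_rot: [-0.0, 0.998, -0.065, 0.002]
ft_force: [0.2, -0.1, -0.1]
gripper_width: 0.217
grasp_force: 30.0
```

Request:
step_arm([
  {"offset": [0, 0, -0.003], "twist": 0},
  {"offset": [0, 0, -0.002], "twist": 0},
  {"offset": [0, 0, 0], "twist": 0},
])

```text
time_s: 36.7
tool_pos: [0.6044, 0.0692, 0.0105]
tool_rot: [-0.0, 0.998, -0.065, 0.001]
ft_force: [-0.7, 0.8, 3.8]
gripper_width: 0.222
grasp_force: 30.0
```

Request:
step_arm([
  {"offset": [0, 0, 0], "twist": 0},
  {"offset": [0, 0, 0], "twist": 0},
  {"offset": [0, 0, 0], "twist": 0},
  {"offset": [0, 0, 0.04], "twist": 0},
  {"offset": [0, 0, 0.06], "twist": 0},
  {"offset": [-0.04, 0, 0.04], "twist": 0},
  {"offset": [-0.06, 0, 0], "twist": 0},
  {"offset": [-0.06, 0, 0], "twist": 0},
  {"offset": [-0.06, 0, 0], "twist": 0},
  {"offset": [0, 0, 0], "twist": 0},
  {"offset": [0, 0, 0], "twist": 0},
], claw=0.05)

```text
time_s: 38.08
tool_pos: [0.3845, 0.0692, 0.15]
tool_rot: [-0.0, 0.998, -0.065, 0.001]
ft_force: [-0.2, -0.0, 0.0]
gripper_width: 0.534
grasp_force: 0.0
```

Run:
```python
from h import *
a=grab('side')['frame'][150:350,180:400]; b=grab('top')['frame'][140:280,220:400]
cv2.imwrite('pics/c7.png',np.hstack([cv2.resize(a,(440,400),interpolation=cv2.INTER_CUBIC),cv2.resize(b,(360,400),interpolation=cv2.INTER_CUBIC)]))
```

```text
(no output)
```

View pics/c7.png

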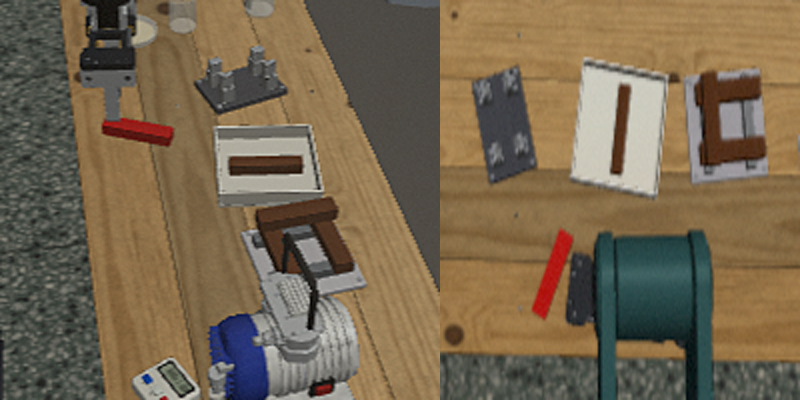

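Three bars are stacked square, at (725,118) in the top view. The reject lies flat in the tray at (620,130), the gripper is clear and no dark bars are left. Handing in.

```bash
python3 -c "
from cell import ctrl; print(ctrl.finish_job())"
```

```text
the job is handed in; nothing more can be done
None
```

I gauged all four dark bars from left to right, stacked the three good ones crosswise on the stand, laid the one too-narrow reject in the tray, and handed the job in (no verdict was returned).

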